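Clear and nest the parts bins

ROBOT

A 6-joint arm with a two-finger parallel gripper is mounted at the origin on the work surface. World frame = base frame: x ahead of the robot, y to its left, z up, the work surface at z = 0. Lengths are in m, angles in degrees, forces in N, time in s.
With the tool pointing down it reaches from about 0.4 to 0.825 m from the base axis. Payload 7 kg.
Tool frame: the origin (TCP) lies midway between the tips of the shut fingers; the grasp point (between the pads) lies 19 mm behind it; z points along the fingers, y is the line along which they close (so a half turn about z gives the same grasp; the last joint's range is limited). The gripper opens to 88 mm and grips with 3 to 60 N. Pads are 19 mm wide; open, the fingers measure 130 mm over their backs; the gripper's body (78 mm by 193 mm) begins 47 mm behind the grasp point.
Start: joints at [87.668, 20.546, 0.682, 0, -70.136, -16.507], TCP at [0.218, 0.639, 0.227] pointing down, gripper open.
Joint ranges: [-176.03, 176.03], [-82.01, 121.73], [-58.28, 71.71], [-173.87, 95.51], [-174.79, -0.11], [-173.66, 173.66]. Speed limits (degrees/s): [136.94, 136.94, 172.46, 180, 180, 180].

INTERFACE

Orientations are given as a 3x3 rotation matrix whose columns are the frame's x, y, z axes.
In Python, from rig import robot gives the robot as it stands. Calls block until the motion is done:
- robot.goto(position, orientation): joint-space move of the TCP to a pose.
- robot.servo_line(position, ori=None, speed=0.15): straight line of the TCP; ori=None keeps the orientation; speed is the mean speed in m/s.
- robot.movej(angles): joint-space move.
- robot.move_gripper(opening): opening from 0.0 (shut) to 1.0 (fully open); the grip force is fixed at half the most; returns when the fingers have stopped.
- robot.dwell(seconds).
- robot.ik(position, orientation): joint angles nearest the present ones, or None.
- robot.grab_frame(name): name is "side" or "top" or "wrist"; returns (picture, depth): 384x512x3 uint8, red, green, blue; 384x512 float32, m along the optical axis (not along the pixel's ray), 0 where there is no reading.
- robot.camera_info(name): a dict with "vfov" (degrees; the focal length in pixels is half the picture's height over the tangent of half this angle, whatever the lens; pixels are square), "cx", "cy" (the principal point, pixels), "view" (4x4, takes a point from world to camera coordinates); the wrist camera has in their place "T_tool_cam" (4x4, takes a point from camera to tool coordinates, whose origin is the TCP and whose axes are the flange's). Camera axes: x right, y down, z forward; pixel columns grow to the right and rows downward; lengths in m; the calibration is good to about 2 mm. A picture is of the moment at which its call begins: read the wrist's pose just before it. camera_info takes no time and is no camera call.
A pose or a line that the arm cannot do raises robot.Unreachable and nothing moves.
- robot.job_done(): hands the job in; it is judged then, once.
Readings, each from a call of its own:
- robot.read_t(): time.
- robot.read_qpos(): joint angles.
- robot.read_qvel(): joint speeds.
- robot.read_effort(): joint torques, N m.
- robot.read_position(): TCP position.
- robot.read_tcp_rot(): TCP orientation.
- robot.read_force(): force on the tool from outside, world axes, zero at the start.
- robot.read_ft_torque(): the same for the moment, N m.
- robot.read_grip_width(): opening from 0.0 (shut) to 1.0 (fully open).
- robot.read_finger_force(): force on a finger pad.
Only numpy, scipy, OpenCV 4.12 (cv2) and the standard library are available. Lean on these libraries where they do the work, as an engineer would, in place of code of your own. Each camera call takes 0.05 s, during which the arm holds its last target. There are 200 camera calls.

TASK

First take the leftover aluminium tube out of the yellow bin and put it in the red tray. Then nest the two loose yellow bins, in either order, into the bin that stands in the blue dock, lowering each one in without dropping it, so that they end as one straight, upright stack of three in the dock, each bin fully home on the one below. Leave the oil bottle, mallet and try square where they are.

Things in the scene. Friction and masses are not known exactly. Their poses are not given: they have to be found in the camera images.
- bin_full: loose yellow parts bin with the offcut standing in it; shaped like all three bins: open top, 92 (x) x 60 (y) x 88 mm high, same when turned half round. Origin: centre of underside, z up. Foot 66 x 34 mm, tapering out to 82 x 50 at z 45; there a shoulder steps out to an upright straight collar, 92 x 60 outside, 86 x 54 inside, up to the rim at z 88. Inner floor at z 4. 80 to 170 g.
- bin_empty: the other loose yellow bin, empty, same shape and origin as bin_full (92 x 60 x 88 mm), 80 to 170 g. Like each bin it is best held from above across its 60 mm width, by the outside of the straight collar (z 45 to 88 mm); that collar stays free when it is nested.
- bin_base: the empty yellow bin standing in the dock, the bottom of the stack; same shape and origin as bin_full (92 x 60 x 88 mm, 120 g). A bin fully nested in another has its shoulder resting all round on the lower bin's rim, its origin 43 mm above the lower one's, long sides parallel, with about 2 mm play each way; the tapered foot guides it in. A third bin nests likewise in the second.
- offcut: leftover length of bare aluminium square tube, 20 x 20 mm and 120 mm long, about 50 g. Origin: centre of its lower end, z along its length; its sides face along its x and y. It stands upright on the inner floor of bin_full and sticks out about 36 mm above the rim.
- offcut_mid (a point): the middle of the offcut, 60 mm from either end, on its axis.
- tray: red plastic offcut tray fixed to the bench, 150 x 150 mm and 40 mm high outside, walls 4 mm, inner floor about 4 mm above the bench. Origin: centre of its underside, z up.
- dock: blue metal bin dock fixed to the bench: plate 130 mm (x) by 100 mm (y), top 6 mm above the bench, with a frame of lips 9 mm high inside which a bin's foot stands (inside 74 x 42 mm, about 2 mm play each way around the bin). Origin: centre of its underside; a docked bin has its origin 6 mm above this and its long side along the dock's x.
- oil: bystander: amber oil bottle with black cap, 56 mm across, 130 mm high, standing. Origin: centre of its underside. Leave alone.
- mallet: bystander: mallet lying flat, orange handle, black head, 260 mm long along its x, about 30 mm high, head at +x. Origin: under the middle of its length. Leave alone.
- square: bystander: carpenter's try square lying flat, steel blade 160 mm with a 100 mm dark wooden stock 14 mm high. Origin: on its underside, near the middle of the blade. Leave alone.
Things that resemble listed ones, but are neither listed nor needed, are in the scene too. Leave any purple or turquoise look-alike of the bin_empty alone. There is more than one size of the tray; the job needs the smaller.

How it is judged (in metres and radians):
On the way, in this order (a step that is already met when the one before it is completed fails the run):
1. the offcut lies or stands in the red tray, released (x of offcut_mid in the frame of tray between -0.068 and 0.068 m and y of offcut_mid in the frame of tray between -0.068 and 0.068 m and (z of offcut_mid in the frame of tray below 0.046 m or (z of offcut_mid in the frame of tray below 0.07 m and angle between offcut's own z axis and vertical below 0.2 rad)) and contact force between the fingers and offcut below 0.1 N), for 0.2 s.
2. one loose bin is fully nested in the docked bin and released (((x of bin_full in the frame of bin_base between -0.005 and 0.005 m and y of bin_full in the frame of bin_base between -0.005 and 0.005 m and z of bin_full in the frame of bin_base between 0.04 and 0.046 m and angle between the x axis of bin_full and the x axis of bin_base, either way round below 0.09 rad and angle between bin_full's own z axis and vertical below 0.06 rad and contact force between the fingers and bin_full below 0.1 N) or (x of bin_empty in the frame of bin_base between -0.005 and 0.005 m and y of bin_empty in the frame of bin_base between -0.005 and 0.005 m and z of bin_empty in the frame of bin_base between 0.04 and 0.046 m and angle between the x axis of bin_empty and the x axis of bin_base, either way round below 0.09 rad and angle between bin_empty's own z axis and vertical below 0.06 rad and contact force between the fingers and bin_empty below 0.1 N))), for 0.2 s.
3. both loose bins are nested, one in the other, and released (((x of bin_full in the frame of bin_base between -0.005 and 0.005 m and y of bin_full in the frame of bin_base between -0.005 and 0.005 m and z of bin_full in the frame of bin_base between 0.04 and 0.046 m and angle between the x axis of bin_full and the x axis of bin_base, either way round below 0.09 rad and angle between each of bin_full, bin_empty's own z axis and vertical below 0.06 rad and contact force between the fingers and bin_full below 0.1 N and x of bin_empty in the frame of bin_full between -0.005 and 0.005 m and y of bin_empty in the frame of bin_full between -0.005 and 0.005 m and z of bin_empty in the frame of bin_full between 0.04 and 0.046 m and angle between the x axis of bin_empty and the x axis of bin_full, either way round below 0.09 rad and contact force between the fingers and bin_empty below 0.1 N) or (x of bin_empty in the frame of bin_base between -0.005 and 0.005 m and y of bin_empty in the frame of bin_base between -0.005 and 0.005 m and z of bin_empty in the frame of bin_base between 0.04 and 0.046 m and angle between the x axis of bin_empty and the x axis of bin_base, either way round below 0.09 rad and angle between each of bin_empty, bin_full's own z axis and vertical below 0.06 rad and contact force between the fingers and bin_empty below 0.1 N and x of bin_full in the frame of bin_empty between -0.005 and 0.005 m and y of bin_full in the frame of bin_empty between -0.005 and 0.005 m and z of bin_full in the frame of bin_empty between 0.04 and 0.046 m and angle between the x axis of bin_full and the x axis of bin_empty, either way round below 0.09 rad and contact force between the fingers and bin_full below 0.1 N))), for 0.2 s.
At the end, for the whole second after the job is handed in: Offcut in the red tray, standing or lying inside. bin_base in the dock (6 mm). The loose bins nested above it in either order: each 40 to 46 mm above the one below, within 5 mm of its centre each way, turned under 0.09 rad from it, tilted under 0.06 rad. All released, at rest (all of step 1 and x of bin_base in the frame of dock between -0.006 and 0.006 m and y of bin_base in the frame of dock between -0.006 and 0.006 m and z of bin_base in the frame of dock below 0.01 m and angle between bin_base's own z axis and vertical below 0.05 rad and ((x of bin_full in the frame of bin_base between -0.005 and 0.005 m and y of bin_full in the frame of bin_base between -0.005 and 0.005 m and z of bin_full in the frame of bin_base between 0.04 and 0.046 m and angle between the x axis of bin_full and the x axis of bin_base, either way round below 0.09 rad and angle between each of bin_full, bin_empty's own z axis and vertical below 0.06 rad and contact force between the fingers and bin_full below 0.1 N and x of bin_empty in the frame of bin_full between -0.005 and 0.005 m and y of bin_empty in the frame of bin_full between -0.005 and 0.005 m and z of bin_empty in the frame of bin_full between 0.04 and 0.046 m and angle between the x axis of bin_empty and the x axis of bin_full, either way round below 0.09 rad and contact force between the fingers and bin_empty below 0.1 N) or (x of bin_empty in the frame of bin_base between -0.005 and 0.005 m and y of bin_empty in the frame of bin_base between -0.005 and 0.005 m and z of bin_empty in the frame of bin_base between 0.04 and 0.046 m and angle between the x axis of bin_empty and the x axis of bin_base, either way round below 0.09 rad and angle between each of bin_empty, bin_full's own z axis and vertical below 0.06 rad and contact force between the fingers and bin_empty below 0.1 N and x of bin_full in the frame of bin_empty between -0.005 and 0.005 m and y of bin_full in the frame of bin_empty between -0.005 and 0.005 m and z of bin_full in the frame of bin_empty between 0.04 and 0.046 m and angle between the x axis of bin_full and the x axis of bin_empty, either way round below 0.09 rad and contact force between the fingers and bin_full below 0.1 N)) and linear speed of each of bin_base, bin_full, bin_empty, offcut below 0.02 m/s); the robot touches nothing.
It fails at once if a bin dropped: falling free of the fingers faster than 0.6 m/s (a drop of about 20 mm) ((linear speed of bin_base above 0.6 m/s and contact force between the fingers and bin_base below 0.05 N) or (linear speed of bin_full above 0.6 m/s and contact force between the fingers and bin_full below 0.05 N) or (linear speed of bin_empty above 0.6 m/s and contact force between the fingers and bin_empty below 0.05 N)).
It fails at once if the oil bottle, the mallet or the try square moved more than 30 mm (distance of any of oil, mallet, square from where it was at the start of the episode above 0.03 m).
It also fails if it takes over 72 s, if anything falls off the work surface, if the arm or the gripper's body presses on something with over 40 N, if the wrist force passes 120 N, or if a joint passes its speed limit or range.

## Working session

There is one attempt and no reset: what is moved stays moved. The work goes in short steps, each a Python script; the robot and the scene stay as the last script left them, time stands still between calls to the robot, and variables do not carry over. Pictures are saved under pics/ and viewed, at most 10 in all, crops included, and the job is handed in when it is done.

```bash
ls; mkdir -p pics; python3 - <<'E'
from rig import robot
import cv2,numpy as np
ims=[]
for n in("top","side"):
    p,d=robot.grab_frame(n); i=robot.camera_info(n); print(n,i)
    np.savez(f"{n}0.npz",p=p,d=d)
    cv2.imwrite(f"pics/{n}0.png",cv2.resize(p[:,:,::-1],(768,576),interpolation=cv2.INTER_CUBIC))
print(robot.camera_info("wrist"),robot.read_tcp_rot(),robot.read_t())
E
```

```text
pics
top {'vfov': 46.81054863916013, 'cx': 252.06280746631003, 'cy': 188.12956756400007, 'view': array([[-0.01341022, -0.99980874,  0.01423544,  0.00279797],
       [-0.9871894 ,  0.0109746 , -0.15917489,  0.52737161],
       [ 0.15898822, -0.01618765, -0.98714776,  1.18256469],
       [ 0.        ,  0.        ,  0.        ,  1.        ]])}
side {'vfov': 51.52279366058108, 'cx': 255.38692507421968, 'cy': 199.37270508029314, 'view': array([[-0.99300442, -0.11807183, -0.0011254 ,  0.49882604],
       [-0.08941403,  0.75814406, -0.64592779,  0.06365307],
       [ 0.0771191 , -0.64130853, -0.76339768,  0.96183402],
       [ 0.        ,  0.        ,  0.        ,  1.        ]])}
{'vfov': 70.30913723079921, 'cx': 253.52939625510922, 'cy': 193.26614682012845, 'T_tool_cam': array([[-6.89521948e-04, -9.50329239e-01, -3.11245662e-01,
         8.47622412e-02],
       [ 9.99999444e-01, -4.06822395e-04, -9.73206649e-04,
         5.31012683e-04],
       [ 7.98245029e-04, -3.11246160e-01,  9.50328991e-01,
        -1.57480038e-01],
       [ 0.00000000e+00,  0.00000000e+00,  0.00000000e+00,
         1.00000000e+00]])} [[ 9.46409364e-01 -3.22969350e-01 -3.37441630e-04]
 [-3.22969489e-01 -9.46408238e-01 -1.46838479e-03]
 [ 1.54885742e-04  1.49867647e-03 -9.99998865e-01]] 0.1
```

View pics/top0.png

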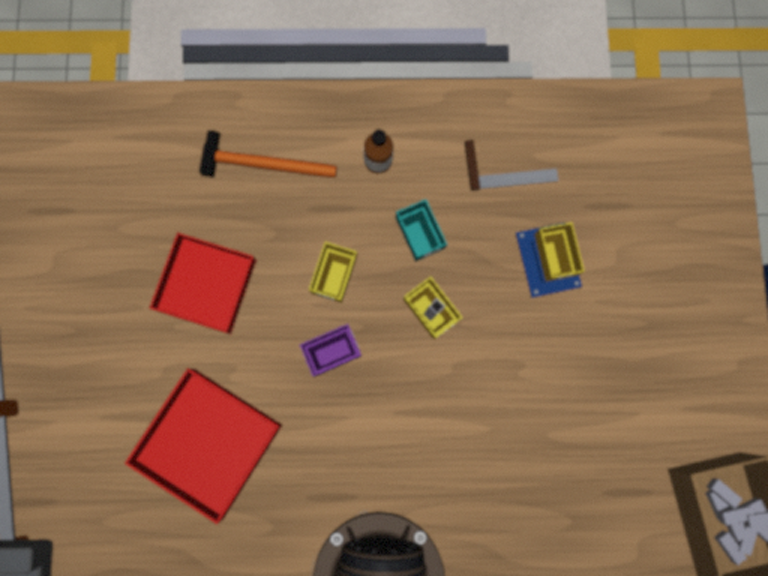

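View pics/side0.png

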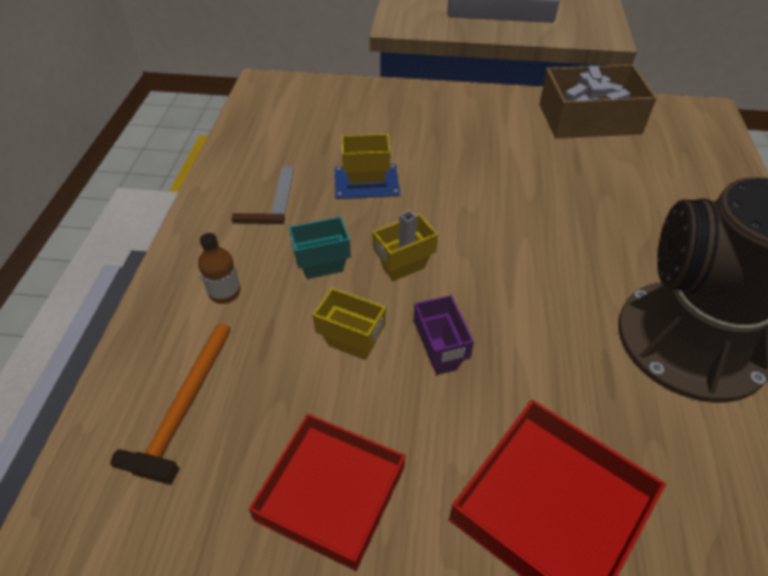

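Top picture (768-wide): loose empty bin at (333,272), bin with offcut at (433,307), docked bin at (560,250), small tray at (203,283). The look-alikes are turquoise (421,230) and purple (331,350). The side view shows the same layout with all bins upright. Next I measure from both views.

```bash
cat > h.py <<'E'
from rig import robot
import cv2,numpy as np
def cloud(p,d,i,T):  # T: camera->world
    f=p.shape[0]/2/np.tan(np.radians(i["vfov"]/2)); v,u=np.indices(d.shape)
    P=np.stack([(u-i["cx"])/f*d,(v-i["cy"])/f*d,d],-1)
    return P@T[:3,:3].T+T[:3,3]
def masks(p,d):
    h=cv2.cvtColor(p,cv2.COLOR_RGB2HSV); H,S,V=h[...,0],h[...,1],h[...,2]; ok=d>0
    return dict(yellow=ok&(H>=22)&(H<=34)&(S>150),red=ok&((H<5)|(H>174))&(S>160),blue=ok&(H>104)&(H<122)&(S>130))
def look(n,src=None):
    i=robot.camera_info(n)
    if n=="wrist":
        T=np.eye(4);T[:3,:3]=robot.read_tcp_rot();T[:3,3]=robot.read_position();T=T@i["T_tool_cam"]
    else: T=np.linalg.inv(i["view"])
    p,d=robot.grab_frame(n)
    return p,d,cloud(p,d,i,T)
def rect(Q):
    (c,s,a)=cv2.minAreaRect((Q[:,:2]*1000).astype(np.float32)); 
    if s[0]<s[1]: a+=90;s=s[::-1]
    return np.round(c,1),np.round(s,1),round((a+90)%180-90,1)
def blobs(m,minpx=60):
    n,l,st,_=cv2.connectedComponentsWithStats(m.astype(np.uint8))
    return [l==k for k in range(1,n) if st[k,4]>=minpx]
def report(n):
    p,d,P=look(n)
    M=masks(p,d)
    for c in M:
        for b in blobs(M[c]):
            Q=P[b]; top=np.percentile(Q[:,2],97)
            R=Q[Q[:,2]>top-.006]
            print(n,c,len(Q),"uv",np.round(np.argwhere(b).mean(0)[::-1]),"ztop %.4f"%top,"rim",*rect(R),"all",*rect(Q))
    return p,d,P
E
python3 - <<'E'
from h import *
for n in("top","side"):
    p,d,P=report(n)
    b=(P[...,2]>.112)&(P[...,2]<.14)&(np.abs(P[...,0]-.45)<.12)&(np.abs(P[...,1]+.05)<.12)
    for k in blobs(b,5): print("offcut?",len(P[k]),P[k].mean(0),P[k].max(0),rect(P[k]))
E
```

```text
top yellow 1466 uv [454.  28.] ztop -0.7391 rim [ 1402.6 -1039.4] [515.8 151. ] -89.3 all [ 1406.2 -1043.6] [524.8 165. ] -88.9
top yellow 1266 uv [47. 30.] ztop -0.7372 rim [1397.4  980.5] [403.1 162.7] -89.9 all [1402.5  985.6] [413.  169.4] 89.3
top yellow 821 uv [373. 167.] ztop 0.0947 rim [ 574.2 -330.9] [91.6 60.9] 9.5 all [ 586.1 -343.3] [110.9  89.5] 9.5
top yellow 771 uv [222. 180.] ztop 0.0903 rim [542.   77.1] [92.1 59.7] -18.2 all [549.9  80.9] [105.3  72.6] -18.6
top yellow 649 uv [287. 204.] ztop 0.0903 rim [475.7 -98.3] [89.6 59.8] 36.3 all [480.5 -97.4] [97.7 65.2] 35.2
top red 2931 uv [135. 188.] ztop 0.0415 rim [532.5 320.4] [151.4 148.3] 72.0 all [534.4 326.3] [164.1 148.2] 72.3
top red 5692 uv [135. 296.] ztop 0.0536 rim [241.6 308.4] [195.  194.6] 57.5 all [242.  316.3] [209.1 202.9] 57.6
top blue 538 uv [359. 178.] ztop 0.0148 rim [ 562.6 -313.4] [136.5  60.4] 38.1 all [ 574.7 -329.6] [124.2  94.6] 11.9
offcut? 60 [ 0.47174434 -0.10163659  0.11824846] [ 0.48472129 -0.08885791  0.12640923] (array([ 471.9, -101.6]), array([19.4, 18.1]), -46.0)
side yellow 888 uv [
[... 370 characters left out ...]
13.] ztop 0.0888 rim [544.1  77.5] [93.5 62.6] -18.3 all [554.3  38.9] [135.5 130.8] -17.5
side red 10436 uv [371. 333.] ztop 0.0520 rim [244.3 309.3] [194.9 193.2] 57.6 all [244.3 309.3] [194.9 193.2] 57.6
side red 6080 uv [219. 326.] ztop 0.0405 rim [534.4 321.7] [149.6 149.5] 72.0 all [534.4 321.7] [149.6 149.5] -18.0
side blue 1274 uv [307.  45.] ztop -0.0533 rim [ 391.4 -957.9] [453.2  17.6] 0.2 all [ 391.9 -958.7] [454.3  22.1] -0.4
side blue 368 uv [244. 124.] ztop 0.0132 rim [ 576.  -315.3] [124.   71.2] 5.0 all [ 575.6 -323.2] [122.   86.9] 9.4
offcut? 89 [ 0.474477   -0.10149675  0.1189325 ] [ 0.48857514 -0.08738262  0.12562467] (array([ 474.8, -101.9]), array([23.9, 22.4]), -48.9)
```

```bash
cat >> h.py <<'E'
def ori(a,pos):
    best=None
    for k in(0,180):
        t=np.radians(a+k); y=np.array([np.cos(t),np.sin(t),0]); z=np.array([0,0,-1.]); O=np.stack([np.cross(y,z),y,z],1)
        q=robot.ik(pos,O)
        if q is None: continue
        c=np.abs(np.array(q)-robot.read_qpos()).max()
        if best is None or c<best[0]: best=(c,O)
    return best[1]
def st(s=""): print(s,"t %.2f"%robot.read_t(),np.round(robot.read_position(),4),"F",np.round(robot.read_force(),1),"grip",round(float(robot.read_grip_width()),3),np.round(robot.read_finger_force(),1),flush=True)
E
python3 - <<'E'
from h import *
pos=[.473,-.102,.25]
robot.goto(pos,ori(42,pos)); st()
p,d,P=report("wrist")
b=(P[...,2]>.112)&(P[...,2]<.14)
for k in blobs(b,20): print("offcut?",len(P[k]),P[k].mean(0),P[k].max(0),rect(P[k]))
cv2.imwrite("pics/w1.png",p[:,:,::-1]); print(robot.read_tcp_rot().round(2), robot.read_qpos())
E
```

```text
t 2.97 [ 0.4733 -0.1015  0.2499] F [0.1 0.5 0.2] grip 0.999 0.0
wrist yellow 3259 uv [250. 173.] ztop 0.0881 rim [ 476.5 -100.8] [92.4 60.6] 36.3 all [466.  -88.8] [118.6  92.2] 36.3
wrist yellow 2874 uv [126. 224.] ztop 0.0880 rim [536.8   4.8] [199.7  64.1] 73.0 all [539.7  42.2] [272.9  80.5] 73.0
wrist blue 1372 uv [324.  12.] ztop 0.0138 rim [ 539.9 -311.1] [28.8 14.8] 73.4 all [ 536.5 -298.7] [95.6 41.7] 41.9
offcut? 371 [ 0.47321858 -0.1033208   0.11786875] [ 0.48740165 -0.09027476  0.12507854] (array([ 473.3, -103.5]), array([20.6, 19.9]), -44.1)
[[ 0.67 -0.74 -0.  ]
 [-0.74 -0.67 -0.  ]
 [-0.    0.   -1.  ]] [ 1.12421955e+01  1.33921808e+00 -2.04764330e+01 -6.70809121e-04
 -6.81931146e+01  3.08109211e+01]
```

View pics/w1.png

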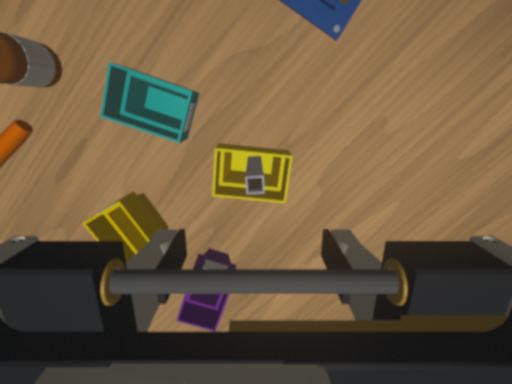

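The wrist picture shows the offcut end at (255,184) inside bin_full (252,173). The turquoise bin is at (150,102) and purple at (208,290), both clear of the grasp. Now the offcut goes to the tray.

```bash
python3 - <<'E'
from h import *
x,y=.4732,-.1025
O=ori(44,[x,y,.2])
robot.servo_line([x,y,.15],O,.2); robot.servo_line([x,y,.094],speed=.08)
robot.move_gripper(0.); st("grip")
robot.servo_line([x,y,.24],speed=.12); st("lift")
T=[.534,.321,.24]; O=ori(72,T); robot.goto(T,O); st("over")
p,d,P=look("side"); cv2.imwrite("pics/s2.png",p[:,:,::-1])
robot.servo_line([*T[:2],.12],speed=.15)
robot.servo_line([*T[:2],.0955],speed=.04); st("down")
E
```

```text
grip t 5.59 [ 0.4732 -0.1025  0.094 ] F [-0.3 -0.6  0.8] grip 0.226 30.0
lift t 6.96 [ 0.4728 -0.1025  0.2392] F [-0.2 -0.1 -0.2] grip 0.223 30.0
over t 8.53 [0.5342 0.3199 0.2402] F [-0.   0.6 -1. ] grip 0.226 30.0
down t 10.29 [0.5341 0.321  0.0955] F [0.8 0.3 0.1] grip 0.227 30.0
```

View pics/s2.png

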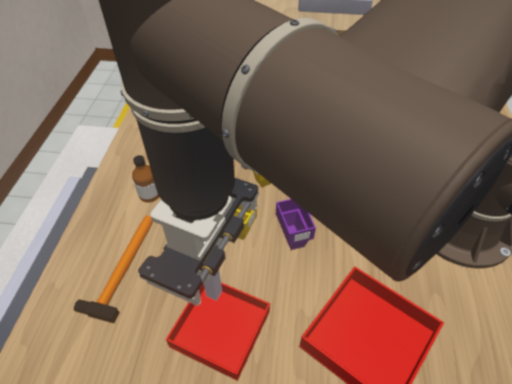

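The picture shows the gripper over the small tray with the tube tip at about (212,285). I set it down and release, then look at bin_empty and the dock with the wrist camera.

```bash
python3 - <<'E'
from h import *
x,y=.534,.321
for z in(.0948,.0942,.0936):
    f=robot.read_force()[2]; robot.servo_line([x,y,z],speed=.02); g=robot.read_force()[2]; print(z,f,g)
    if g>2.5: break
robot.move_gripper(1.); st("rel")
robot.servo_line([x,y,.25],speed=.2)
pos=[.543,.077,.25]; robot.goto(pos,ori(-18.3+90,pos)); st()
p,d,P=report("wrist")
p,d,P=look("top"); b=(P[...,2]>.045)&(np.hypot(P[...,0]-x,P[...,1]-y)<.12)
for k in blobs(b,5): print("offcut?",len(P[k]),P[k].mean(0),P[k].max(0),rect(P[k]))
pos=[.575,-.331,.25]; robot.goto(pos,ori(9.3+90,pos)); st()
report("wrist")
E
```

```text
0.0948 0.050618383077578655 0.010933041334427018
0.0942 0.010933041334427018 0.09032344560603522
0.0936 0.09032344560603522 3.676971785280387
rel t 12.24 [0.534  0.321  0.0936] F [ 0.2 -0.7  0.8] grip 0.998 0.0
 t 14.14 [0.5433 0.0777 0.2497] F [ 0.2  0.8 -0.3] grip 0.999 0.0
wrist yellow 3764 uv [255. 174.] ztop 0.0881 rim [543.1  76. ] [92.7 60. ] -18.3 all [530.6  79.8] [118.9  77.8] -18.2
wrist yellow 4088 uv [406. 180.] ztop 0.0879 rim [ 476.3 -100.9] [94.2 60.1] 36.2 all [ 453.7 -129.1] [164.2  78.8] 36.5
wrist red 6799 uv [102. 205.] ztop 0.0398 rim [553.4 255. ] [278.8 122.9] 84.0 all [533.6 257. ] [278.8 162.7] 84.0
wrist red 2041 uv [190. 319.] ztop 0.3471 rim [573.7  88.6] [17.   2.2] 70.7 all [388.3 172.5] [389.3 157.6] -44.7
wrist blue 891 uv [505.  42.] ztop 0.0066 rim [ 576.8 -286.7] [110.   24.4] 2.6 all [ 576.8 -286.7] [110.   24.4] 2.6
offcut? 2594 [0.45936036 0.26277373 0.67202634] [0.52261036 0.32488451 0.67991614] (array([467.4, 253.5]), array([139.5,  56.5]), -59.7)
 t 15.76 [ 0.5755 -0.3301  0.25  ] F [ 0.1 -0.4  0.2] grip 1.003 0.0
wrist yellow 3767 uv [256. 177.] ztop 0.0940 rim [ 575.4 -333.9] [92.7 59.5] 10.1 all [ 555.9 -337.5] [132.2  78.9] 10.1
wrist yellow 4455 uv [ 75. 211.] ztop 0.0881 rim [ 517.9 -175.8] [246.2  87.7] -65.5 all [ 501.  -139.3] [332.5  92.8] -60.3
wrist blue 1083 uv [254. 136.] ztop 0.0069 rim [ 583.8 -332. ] [108.5  93.6] 11.5 all [ 583.8 -332. ] [108.5  93.6] 11.5
```

```bash
cat >> h.py <<'E'
def nest(src,ya,dst,yb,zf,lift=.26):
    x,y=src; p=[x,y,.2]; O=ori(ya+90,p); robot.goto(p,O); robot.servo_line([x,y,.052],speed=.12)
    robot.move_gripper(0.); st("grip")
    robot.servo_line([x,y,lift],speed=.15); st("lift")
    x,y=dst; p=[x,y,lift]
    robot.goto(p,ori(yb+90,p)); st("over"); f0=robot.read_force()
    lower(dst,zf,f0)
def lower(dst,zf,f0):
    x,y=dst
    robot.servo_line([x,y,zf+.05],speed=.12)
    z=zf+.05
    while z>zf-.003:
        z-=.002 if z<zf+.006 else .004
        robot.servo_line([x,y,z],speed=.03); f=robot.read_force()-f0
        print("%.4f"%z,np.round(f,1))
        if f[2]>6 or np.hypot(*f[:2])>12: break
    st("end")
E
python3 - <<'E'
from h import *
p,d,P=look("side"); cv2.imwrite("pics/s3.png",p[200:,60:400,::-1])
b=(P[...,2]>.045)&(np.hypot(P[...,0]-.534,P[...,1]-.321)<.12)
for k in blobs(b,5): print("offcut",len(P[k]),P[k].mean(0),P[k].max(0))
nest((.5431,.0768),-18.3,(.5752,-.3318),9.7,.101)
E
```

```text
offcut 402 [0.5341689  0.325796   0.09590773] [0.54823014 0.33451705 0.1262256 ]
grip t 19.33 [0.5432 0.0768 0.0521] F [-1.1  0.4  1.2] grip 0.686 30.0
lift t 20.87 [0.5427 0.0767 0.259 ] F [-0.   0.6 -0.9] grip 0.686 30.0
over t 22.38 [ 0.5755 -0.331   0.2599] F [ 0.4  0.5 -0.8] grip 0.68 30.0
0.1470 [-0.7 -0.8  0.3]
0.1430 [-0.8 -0.2  0.2]
0.1390 [-0.4 -1.1  0.4]
0.1350 [-0.7 -1.4  0.1]
0.1310 [-0.3  0.  -0.7]
0.1270 [-1.  -1.2 -0.1]
0.1230 [-0.3 -0.5  0.3]
0.1190 [-0.4 -0.8  0.3]
0.1150 [-1.1 -0.4 -0.6]
0.1110 [-1.   0.1 -0.1]
0.1070 [-0.3 -0.2  0.1]
0.1050 [-1.1 -0.2  1.1]
0.1030 [-0.7  0.1 -0.3]
0.1010 [ 0.9 -0.1  0.4]
0.0990 [-3.1  1.1 11.3]
end t 27.56 [ 0.5755 -0.3321  0.1008] F [-2.7  1.6 10.5] grip 0.683 30.0
```

Offcut stands in the tray (top at z 0.126). The bin seated at the expected height, so I release and check.

```bash
python3 - <<'E'
from h import *
robot.move_gripper(1.); st("rel")
robot.servo_line([.5752,-.3318,.29],speed=.2)
p,d,P=report("wrist"); cv2.imwrite("pics/w4.png",p[:,:,::-1]); st()
pos=[.476,-.099,.25]; robot.goto(pos,ori(36.2+90,pos)); report("wrist"); report("side"); st()
E
```

```text
rel t 28.26 [ 0.5752 -0.3318  0.0989] F [-0.4  0.7 -0.6] grip 0.999 0.0
wrist yellow 3923 uv [254. 176.] ztop 0.1369 rim [ 576. -332.] [92.  59.7] 9.8 all [ 547.  -336.5] [150.8  87.5] 10.1
wrist yellow 3979 uv [ 90. 203.] ztop 0.0880 rim [ 529.9 -173.7] [241.6  92. ] -53.8 all [ 503.3 -144.8] [319.7 116.2] -53.8
wrist blue 630 uv [255. 126.] ztop 0.0070 rim [ 622.9 -324. ] [92.3 30.5] -81.4 all [ 622.9 -324. ] [92.3 30.5] -81.4
 t 29.42 [ 0.5746 -0.3315  0.2883] F [0.4 0.4 0.7] grip 1.0 0.0
wrist yellow 3737 uv [254. 176.] ztop 0.0880 rim [ 476.5 -101. ] [92.1 60.1] 36.1 all [ 461.6 -112.2] [129.4  77.7] 36.3
wrist yellow 5424 uv [453. 214.] ztop 0.1363 rim [ 562.6 -249.3] [232.   64.2] -68.0 all [ 580.5 -325.9] [387.4  88.5] -68.0
wrist red 202 uv [9. 6.] ztop 0.0246 rim [459.3 265.3] [16.9  3.1] -18.1 all [458.5 265.3] [34.2  3.6] -17.0
wrist red 771 uv [  9. 154.] ztop 0.0448 rim [274.9 178.6] [20.8  9.7] 25.6 all [287.3 198.5] [72.8 25.3] 37.1
wrist blue 1790 uv [401. 189.] ztop 0.0143 rim [ 571.4 -315.7] [81.4 15.5] 11.2 all [ 574.3 -326.2] [124.9  84.8] 10.4
side yellow 1214 u
[... 188 characters left out ...]
.5 all [ 1472.3 -1302.6] [377.4  42.3] 88.5
side yellow 1159 uv [271. 162.] ztop 0.0884 rim [477.6 -99.6] [93.6 63.9] 36.3 all [ 482.5 -147. ] [197.3 105.4] -83.6
side red 10441 uv [371. 333.] ztop 0.0521 rim [244.2 308.6] [195.3 193.2] 57.5 all [244.3 308.7] [195.5 193.3] 57.6
side red 5570 uv [219. 328.] ztop 0.0406 rim [534.  321.5] [150.  149.3] 71.9 all [534.1 321.6] [150.1 149.3] 71.9
side blue 828 uv [331.  47.] ztop -0.0529 rim [ 288.7 -955.9] [240.3  19.5] -0.4 all [ 299.1 -957.9] [261.1  23.3] -0.4
side blue 384 uv [244. 124.] ztop 0.0133 rim [ 576.6 -314.8] [119.4  78.4] 5.1 all [ 575.5 -322.3] [121.7  85.1] 10.7
 t 30.52 [ 0.4768 -0.0998  0.25  ] F [-0.4 -0.2  0.7] grip 1.001 0.0
```

View pics/w4.png

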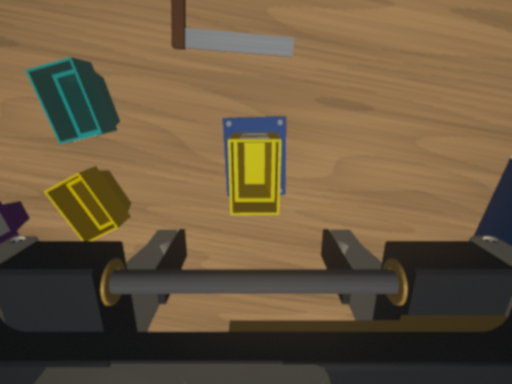

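The nested bin at (254,176) sits square on the dock with its rim at 0.137, fully home. Next, the second bin.

```bash
python3 - <<'E'
from h import *
nest((.4767,-.1003),36.2,(.5757,-.3318),9.8,.144,.27)
E
```

```text
grip t 32.78 [ 0.4768 -0.1003  0.0521] F [-0.   0.6  1.1] grip 0.686 30.0
lift t 34.38 [ 0.4762 -0.1003  0.2691] F [ 0.5 -0.4 -0.9] grip 0.685 30.0
over t 35.38 [ 0.5755 -0.3318  0.2694] F [-0.1 -0.3 -0.9] grip 0.681 30.0
0.1900 [ 0.7 -0.7  0.2]
0.1860 [-0.4  0.8  0.2]
0.1820 [-0.2  0.3  0. ]
0.1780 [ 0.4  0.5 -0. ]
0.1740 [-0.5  0.5  0.1]
0.1700 [-1.2  0.3  1. ]
0.1660 [-0.2  0.1 -0.4]
0.1620 [0.3 0.8 0.5]
0.1580 [-0.4 -0.2 -1. ]
0.1540 [0.5 0.5 0.7]
0.1500 [-0.4 -0.5  0.8]
0.1480 [1.1 0.2 0.3]
0.1460 [ 0.5  0.5 -0.1]
0.1440 [-0.5  0.1  1.1]
0.1420 [-1.8  2.  10. ]
end t 40.27 [ 0.5761 -0.332   0.1438] F [-2.   1.7  9.1] grip 0.683 30.0
```

```bash
python3 - <<'E'
from h import *
robot.move_gripper(1.); st("rel")
robot.servo_line([.5757,-.3318,.30],speed=.2)
report("wrist")
pos=[.42,-.15,.35]; robot.goto(pos,ori(100,pos))
p,d,P=report("side"); st(); cv2.imwrite("pics/s5.png",cv2.resize(p[:,:,::-1],(768,576)))
b=(P[...,2]>.045)&(np.hypot(P[...,0]-.534,P[...,1]-.321)<.12)
for k in blobs(b,5): print("offcut",len(P[k]),P[k].mean(0),P[k].max(0))
E
```

```text
rel t 40.98 [ 0.5757 -0.3318  0.1419] F [-0.4  0.2  0.1] grip 0.996 0.0
wrist yellow 4930 uv [254. 183.] ztop 0.1800 rim [ 575.2 -332.1] [92.5 60. ] 10.0 all [ 535.2 -339. ] [175.2 100.2] 10.0
wrist blue 599 uv [256. 125.] ztop 0.0072 rim [ 623.4 -324.8] [92.9 30.9] -82.2 all [ 623.4 -324.8] [92.9 30.9] -82.2
side yellow 1729 uv [243.  89.] ztop 0.1793 rim [ 575.8 -329.4] [91.2 66.7] 9.5 all [ 593.1 -480.7] [371.4 115.2] -79.7
side yellow 193 uv [125. 109.] ztop -0.7381 rim [ 1465.9 -1292.6] [350.9  32.7] -89.7 all [ 1473.  -1304.7] [375.3  46.8] -89.7
side red 10448 uv [371. 333.] ztop 0.0520 rim [244.2 308.9] [195.2 193. ] 57.6 all [244.4 309. ] [195.5 193.2] 57.8
side red 5560 uv [219. 328.] ztop 0.0407 rim [534.2 321.8] [150.1 149.1] 72.0 all [534.2 321.8] [150.1 149.2] 72.0
side blue 588 uv [276.  44.] ztop -0.0543 rim [ 530.  -958.1] [177.2  20. ] -0.9 all [ 522.5 -958.9] [191.9  23.9] 0.8
side blue 620 uv [339.  47.] ztop -0.0528 rim [ 261.2 -958.5] [195.9  15.6] -0.3 all [ 262.4 -959.1] [198.3  20.9] -0.3
side blue 370 uv [244. 124.] ztop 0.0128 rim [ 572.4 -319.8] [116.8  79.2] 14.7 all [ 575.3 -321.7] [121.7  86.7] 9.9
 t 42.98 [ 0.4208 -0.1504  0.3494] F [-0.5  0.1  0.1] grip 0.999 0.0
offcut 401 [0.53423729 0.32578729 0.09587674] [0.548092   0.3347084  0.12605519]
```

View pics/s5.png

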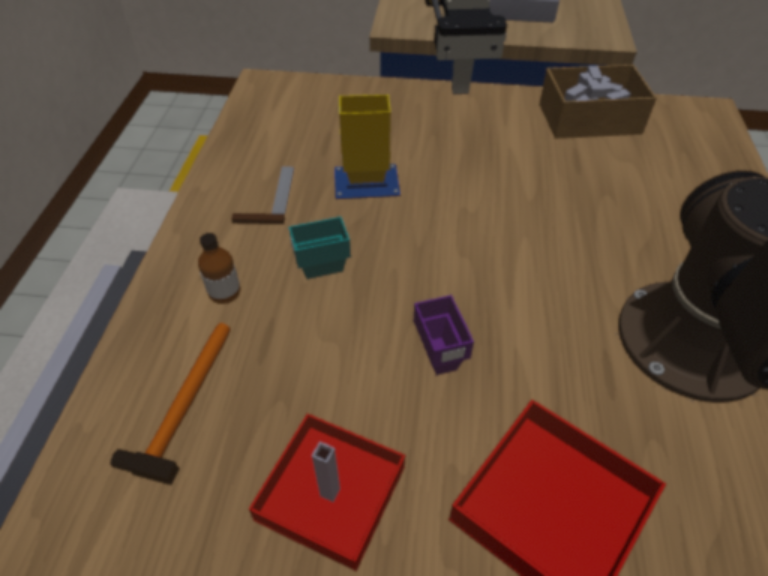

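The stack of three stands straight in the dock at (365,140), rim at 0.180, and the offcut stands in the small tray at (326,470). The bystanders have not moved.

```bash
python3 -c "
from rig import robot
print(robot.job_done())"
```

```text
the job is handed in; nothing more can be done
None
```

The job is handed in at about 43 s: the offcut stands in the small red tray and the three bins are nested in one straight stack in the dock, with its rim at the expected 0.180 m; no verdict came back.

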